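Seat a board in its test jig and run down the clamp's wing nut

TASK

On the electronics bench a circuit board lies part way out of its test jig. With a fingertip on the aluminium bar at its outer edge, push the board fully home into the blue edge connector, and then run the loose brass wing nut down, stroking its wings round clockwise (seen from above) with a fingertip, until it stops and the strap holds the board. Only push with the fingertips: do not pinch the nut or lift the board, and leave the screwdriver, jar, angle bracket and calculator where they are.

Things in the scene. Friction and masses are not known exactly. Their poses are not given: they have to be found in the camera images.
- jig: Test jig, fixed on the bench: dark base plate x -65 to +107, y -105 to +95, top z 14 mm. Origin on the bench top; +y is the way the board slides home. Two aluminium rails along y carry the board's underside at z 30 mm; fences (top z 32.5 mm) guide its sides with 1 mm play. Between the rails (x -40 to +40 mm) it is open down to the plate. Fingers need not go below z 20 mm.
- slot_end (a point): End of the slot of the blue edge connector (jig y 68 to 84, z 20 to 45 mm, as wide as the board), mid width, at jig x 0, y +80, z 31.5 mm: the board is home when its leading edge meets this.
- panel_top (a point): Middle of the top edge of the white upright panel behind the connector, on its face towards the board: jig x +21, y +84, z 90 mm. The panel spans the jig's whole width and passes 31 mm from the nut's axis, so a fingertip can work only round the other sides of the nut.
- board: Circuit board, loose, 100 (x) x 140 (y) x 3 mm, about 0.25 kg, parts on it up to 21 mm above its underside; axes along the jig's. Origin at the centre of its underside. It starts 14 to 30 mm short of home and takes under 5 N to slide.
- board_lead (a point): Middle of the board's leading (+y) edge, half way up its thickness.
- board_push (a point): Middle of the outer face (towards the jig's -y) of the aluminium stiffening bar along the board's outer edge: the face to push. Bar and board edge together are 15 mm high there (z 30 to 45 mm) and 100 mm wide; this point is 9 mm above the board's underside.
- stud_foot (a point): Point on the axis of the upright clamp stud (10 mm thick, top at z 66 mm) where the nut's underside sits when run fully down: jig x +72, y +53, z 42 mm.
- strap_toe (a point): Underside of the steel strap clamp's end over the board's edge. The strap lies under the nut, 24 mm wide, 7 mm thick, along jig x from +38 to +102 mm, top at z 40 mm when clamped. The toe stands 2.5 to 5 mm above the board while the nut is undone and comes down on it with the nut.
- nut_base (a point): Centre of the wing nut's underside, on the stud's axis; sinks 1.5 mm for each turn clockwise. Brass; hub 22 mm across at the foot, 14 mm high; two opposite upright wings, 56 mm over both, 5 mm thick, each ending in a round ear 19 mm across, centred 18.5 mm from the axis and 19 mm above this point.
- wing_tip (a point): Outer end of one of the two wings, 28 mm from the axis and 19 mm above the nut's underside; the other wing is opposite.
- wing_nut (a joint): Turn of the nut in rad: 0 = run fully down against its stop, positive = undone (anticlockwise from above); starts between 5 and 8.5. At value q the wing with point wing_tip points q anticlockwise from the jig's +x. Loose thread: about 0.04 N m (some 2 N on a wing) turns it; it stays where it is left. At the stop it gives a little, springily (1 N m/rad).
- screwdriver: Bystander: a screwdriver 170 mm long, lying beside the jig on its -x side; origin under it.
- flux_jar: Bystander: amber jar with black cap, 48 mm across, 55 mm high; origin under its centre.
- bracket: Bystander: white L-shaped angle bracket 40 x 45 x 42 mm; origin under its foot.
- calculator: Bystander: flat black desk calculator 150 x 80 x 25 mm behind the white panel; origin under its centre.
Not all that is in view belongs to the job. What is meant by the board is not pink, and is the larger of those in its own colour.

How it is judged:
By the outcome, as a careful person would: the job done as asked, in the order asked, and still so for the second after the job is handed in, with the robot touching nothing.
It also fails if it takes over 64 s, if anything falls off the work surface, if the arm or the gripper's body presses on something with over 40 N, if the wrist force passes 120 N, or if a joint passes its speed limit or range.

ROBOT

A 7-joint arm with a two-finger parallel gripper is mounted at the origin on the work surface. World frame = base frame: x ahead of the robot, y to its left, z up, the work surface at z = 0. Lengths are in mm, angles in rad, forces in N, time in s.
With the tool pointing down it reaches from about 425 to 975 mm from the base axis. Payload 16.7 kg.
Tool frame: the origin (TCP) lies midway between the tips of the shut fingers; the grasp point (between the pads) lies 19 mm behind it (pinch_z is the z of the grasp point in the tool frame, in mm); z points along the fingers, y is the direction in which the jaws open and shut (so a half turn about z gives the same grasp; the last joint's range is limited). The gripper opens to 85 mm and grips with 20 to 120 N. Pads are 22 mm wide; open, the fingers measure 114 mm over their backs; the gripper's body (76 mm by 85 mm) begins 54 mm behind the grasp point. The pads swing forward as they close: fully open they stand 13 mm farther back than shut.
Start: joints at [-1.442, 0.426, 0.074, 1.606, -0.034, 1.111, -0.067], TCP at [185.766, 648.895, 200.302] pointing down, gripper open.
Joint ranges: [-2.85, 2.85], [-0.5, 2.14], [-1.23, 1.37], [0.21, 2.46], [-1.02, 4.16], [0.16, 2.05], [-2.73, 2.73]. Speed limits (rad/s): [1.89, 1.89, 2.39, 2.39, 3.01, 3.01, 3.01].

INTERFACE

Orientations are given as a 3x3 rotation matrix whose columns are the frame's x, y, z axes.
In Python, from plant import * gives the robot as it stands. Calls block until the motion is done:
- movep(position, orientation): joint-space move of the TCP to a pose.
- servo_line(position, rotation=None, v=150): straight line of the TCP; rotation=None keeps the orientation; v is the mean speed in mm/s.
- set_joints(angles): joint-space move.
- gripper_to(opening): finger opening in mm; the grip force is fixed at half the most; returns when the fingers have stopped.
- dwell(seconds).
- solve_ik(position, orientation): joint angles nearest the present ones, or None.
- sense(): the state.
- snapshot(name): name is "side" or "top" or "wrist"; returns a dict with "frame" (400x640x3 uint8, red, green, blue), "range_z" (400x640 float32, mm along the optical axis (not along the pixel's ray), 0 where there is no reading), "mtx" (3x3 intrinsics, pixels), "world_from_camera" (4x4, takes a point from camera to world coordinates). Camera axes: x right, y down, z forward; pixel columns grow to the right and rows downward; lengths in mm; the calibration is good to about 2 mm. A picture is of the moment at which its call begins.
A pose or a line that the arm cannot do raises Unreachable and nothing moves.
- close_job(): hands the job in, once; it reports no verdict.
The state is a dict: "time": time; "joints": joint angles; "qvel": joint speeds; "tau": joint torques, N m; "ee_pos": TCP position; "tcp_rot": TCP orientation; "wrist_force": force on the tool from outside, world axes, zero at the start; "ft_torque": the same for the moment, N m; "finger_gap": finger opening in mm.
Only numpy, scipy, OpenCV 4.12 (cv2) and the standard library are available. Lean on these libraries where they do the work, as an engineer would, in place of code of your own. Each camera call takes 0.05 s, during which the arm holds its last target. There are 200 camera calls.

## Working session

There is one attempt and no reset: what is moved stays moved. The work goes in short steps, each a Python script; the robot and the scene stay as the last script left them, time stands still between calls to the robot, and variables do not carry over. Pictures are saved under pics/ and viewed, about 8 in all and at most 12, crops included, and the job is handed in when it is done.

```bash
mkdir -p pics; ls; python3 - <<'E'
from plant import *
import cv2,numpy as np
for n in("top","side"):
    s=snapshot(n); np.savez(f"pics/{n}0.npz",**s); cv2.imwrite(f"pics/{n}0.png",s["frame"][:,:,::-1])
    print(n,s["mtx"].tolist(),s["world_from_camera"].round(3).tolist())
print(sense())
E
```

```text
pics
top [[404.89669085540544, 0.0, 313.81837930912013], [0.0, 404.89669085540544, 195.63968744058718], [0.0, 0.0, 1.0]] [[0.02, -0.99, 0.138, 481.32], [-0.999, -0.027, -0.048, 37.73], [0.051, -0.136, -0.989, 808.482], [0.0, 0.0, 0.0, 1.0]]
side [[445.5720535413158, 0.0, 325.4175787127801], [0.0, 445.5720535413158, 205.91498420073583], [0.0, 0.0, 1.0]] [[0.882, -0.245, 0.403, 235.55], [-0.472, -0.462, 0.751, -635.613], [0.003, -0.852, -0.523, 550.391], [0.0, 0.0, 0.0, 1.0]]
{'time': 0.1, 'joints': array([-1.44149836,  0.42667216,  0.07387833,  1.60653473, -0.03407138,
        1.11082155, -0.06704647]), 'qvel': array([-1.85951175e-04, -2.19577203e-03,  1.21282138e-03, -6.26328047e-04,
        4.75238973e-04, -2.19813041e-04, -9.85913272e-05]), 'tau': array([ 7.44955876e-03, -9.51560855e+01,  3.77155289e+00, -4.64398992e+01,
        1.97707757e-02,  6.57190234e-03,  7.00090072e-05]), 'ee_pos': array([185.70061107, 648.53010505, 199.68327196]), 'tcp_rot': array([[-9.61390197e-01,  2.75188746e-01, -2.08096504e-04],
       [ 2.75188799e-01,  9.61389507e-01, -1.15777780e-03],
       [-1.18545627e-04, -1.17034206e-03, -9.99999308e-01]]), 'wrist_force': array([0.31292421, 0.02062133, 0.0888226 ]), 'ft_torque': array([ 0.02110731, -0.04092049,  0.01476539]), 'finger_gap': 85.51392114327426}
```

View pics/top0.png

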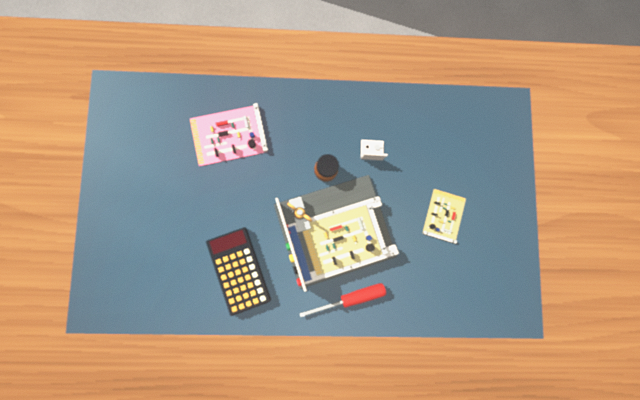

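View pics/side0.png

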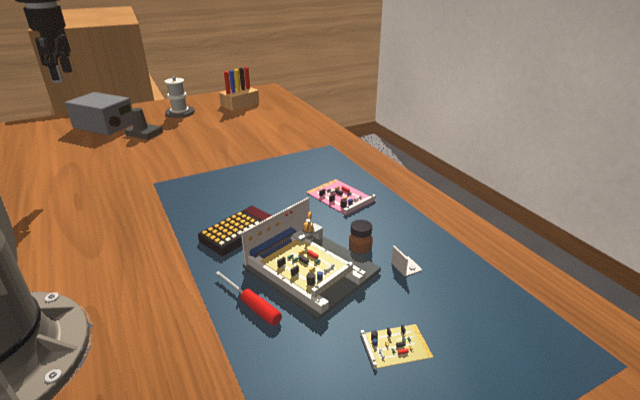

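Candidates: pink board (228,135), small yellow board (444,216) and large yellow board in the jig (345,240). The last is the one meant: it isn't pink and is the larger of the two yellows. Next is a close wrist view to confirm it.

```bash
cat > h.py <<'E'
from plant import *
import numpy as np, cv2
def px2w(s,u,v,z=None):
    K=s["mtx"];T=s["world_from_camera"]
    r=T[:3,:3]@np.array([(u-K[0,2])/K[0,0],(v-K[1,2])/K[1,1],1.])
    k=s["range_z"][int(round(v)),int(round(u))] if z is None else (z-T[2,3])/r[2]
    return T[:3,3]+k*r
def Rz(a): # tool down, tool x along world angle a
    c,s=np.cos(a),np.sin(a); return np.array([[c,s,0],[s,-c,0],[0,0,-1.]])
E
python3 - <<'E'
from h import *
s=dict(np.load("pics/top0.npz"))
for n,u,v,z in[("panel L",279,199,90),("panel R",304,288,90),("nut",300,212,60),("board",345,240,33)]:
    print(n,px2w(s,u,v,z).round(1),px2w(s,u,v).round(1))
a0=px2w(s,279,199,90)-px2w(s,304,288,90); yaw=np.arctan2(a0[1],a0[0]); print("yaw",yaw)
p=px2w(s,340,235,33); p[2]=300
for k in range(4):
    q=solve_ik(p,Rz(yaw+k*np.pi/2)); print(k,None if q is None else np.round(q,2))
    if q is not None and k%2==1:
        best=(abs(q[6]),k) if 'best' not in dir() or abs(q[6])<best[0] else best
k=best[1];print(best)
movep(p,Rz(yaw+k*np.pi/2)); gripper_to(0)
w=snapshot("wrist"); np.savez("pics/w1.npz",**w); cv2.imwrite("pics/w1.png",w["frame"][:,:,::-1])
print(w["mtx"][0],w["world_from_camera"].round(2).tolist(),sense()["time"],sense()["finger_gap"],sense()["ee_pos"])
E
```

```text
panel L [573.5  65.2  90. ] [584.6  68.5   3.4]
panel R [418.8  17.   90. ] [418.8  17.   90.2]
nut [554.   26.8  60. ] [553.4  26.9  66.5]
board [505.  -61.1  33. ] [504.9 -60.7  35.9]
yaw 0.30233217343562296
0 [-1.07  0.13  1.17  1.87 -0.12  1.22 -1.13]
1 [-0.94  0.1   1.01  1.87 -0.09  1.22  0.4 ]
2 [-0.87  0.09  0.92  1.87 -0.08  1.22  1.95]
3 [-1.12  0.15  1.24  1.87 -0.15  1.23 -2.67]
(np.float64(0.39523419291778633), 1)
[345.59993551   0.         315.52417926] [[0.95, 0.29, 0.08, 494.71], [0.3, -0.92, -0.25, 12.72], [0.0, 0.27, -0.96, 473.8], [0.0, 0.0, 0.0, 1.0]] 3.6667 0.007719564691703765 [514.30248645 -51.33512129 299.98999136]
```

View pics/w1.png

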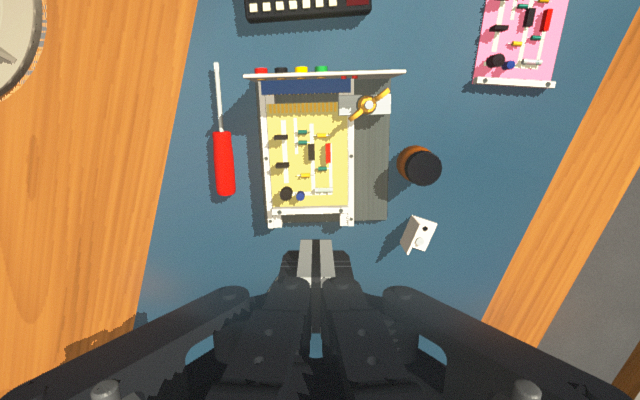

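```bash
python3 - <<'E'
import cv2
i=cv2.imread("pics/w1.png")[60:205+30,240:410]
cv2.imwrite("pics/w1c.png",cv2.resize(i,None,fx=3.4,fy=3.4,interpolation=cv2.INTER_CUBIC))
E
```

```text
(no output)
```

View pics/w1c.png

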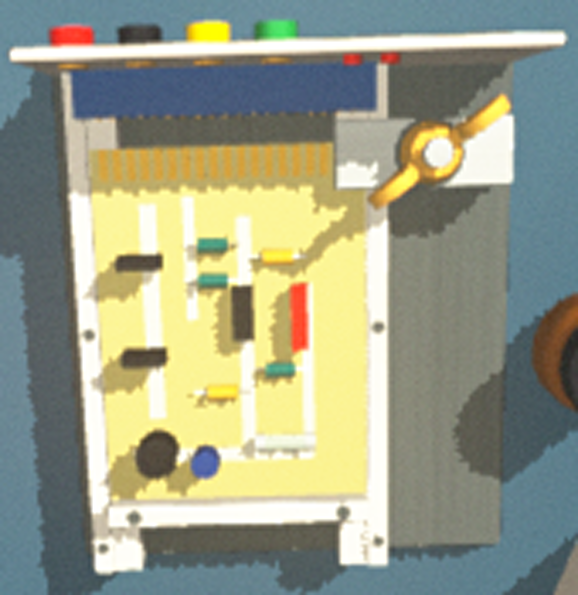

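```bash
python3 - <<'E'
from h import *
s=dict(np.load("pics/w1.npz"))
f=lambda c,z:px2w(s,240+(c[0]+.5)/3.4-.5,60+(c[1]+.5)/3.4-.5,z)
P=[((438,150),(72,53,66)),((12,60),(-65,84,90)),((563,43),(107,84,90)),((498,543),(107,-105,14))]
W=np.array([f(c,j[2])[:2] for c,j in P]);J=np.array([j[:2] for _,j in P],float)
Jm,Wm=J.mean(0),W.mean(0);a=J-Jm;b=W-Wm
yaw=np.arctan2((a[:,0]*b[:,1]-a[:,1]*b[:,0]).sum(),(a*b).sum())
R=np.array([[np.cos(yaw),-np.sin(yaw)],[np.sin(yaw),np.cos(yaw)]]);t=Wm-R@Jm
print("yaw",yaw,"t",t,"res",(J-(W-t)@R).round(1).tolist())
for n,c,z in[("wingR",(505,102),63),("wingL",(376,200),63),("stud",(438,150),66),("barL",(108,523),45),("barR",(367,520),45),("lead",(215,148),33),("strapRB",(513,183),43),("strapRT",(513,118),43)]:
    print(n,((f(c,z)[:2]-t)@R).round(1))
print("studrange",f((438,150),66),px2w(s,369,104))
np.savez("jig.npz",yaw=yaw,t=t)
E
```

```text
yaw 0.32847057640893484 t [501.80401327 -43.36888991] res [[0.2, -0.1], [-1.3, 0.5], [0.7, 0.0], [0.4, -0.5]]
wingR [94.4 67.9]
wingL [51.4 37.1]
stud [71.8 53.1]
barL [-49.5 -81.7]
barR [ 49.7 -83.1]
lead [-3.9 55.7]
strapRB [102.1  40.9]
strapRT [101.4  63.1]
studrange [552.68104276  30.01839761  66.        ] [553.21277169  29.91587192  66.90862611]
```

```bash
cat >> h.py <<'E'
g=np.load("jig.npz");yaw=float(g["yaw"]);t=g["t"]
Rj=np.array([[np.cos(yaw),-np.sin(yaw)],[np.sin(yaw),np.cos(yaw)]])
def J(x,y,z): return np.array([*(Rj@[x,y]+t),z])
RT=Rz(yaw+np.pi/2) # tool x along jig +y
def Fj():
    f=sense()["wrist_force"]; return np.array([*(Rj.T@f[:2]),f[2]])
E
python3 - <<'E'
from h import *
movep(J(0,-114,90),RT); servo_line(J(0,-114,36),v=100)
f0=Fj(); print(f0)
servo_line(J(0,-97,36),v=60)
y=-97; hist=[]
while y<-62:
    y+=2 if y<-78 else 0.5
    servo_line(J(0,y,36),v=25); f=Fj()-f0
    p=Rj.T@(sense()["ee_pos"][:2]-t); hist.append((y,p[1].round(1),f[1].round(1)))
    if f[1]<-14: break
print(hist,sense()["time"])
w=snapshot("wrist"); np.savez("pics/w2.npz",**w); cv2.imwrite("pics/w2.png",cv2.resize(w["frame"][:250,200:440,::-1],None,fx=2.4,fy=2.4,interpolation=cv2.INTER_CUBIC))
E
```

```text
[0.08259898 0.04303992 0.40896568]
[(-95, np.float64(-95.0), np.float64(-0.4)), (-93, np.float64(-92.9), np.float64(-0.0)), (-91, np.float64(-90.9), np.float64(0.5)), (-89, np.float64(-88.8), np.float64(-0.5)), (-87, np.float64(-86.9), np.float64(-0.3)), (-85, np.float64(-84.8), np.float64(0.7)), (-83, np.float64(-82.9), np.float64(0.2)), (-81, np.float64(-80.9), np.float64(0.5)), (-79, np.float64(-78.8), np.float64(0.1)), (-77, np.float64(-76.9), np.float64(-0.3)), (-76.5, np.float64(-76.5), np.float64(0.6)), (-76.0, np.float64(-76.0), np.float64(-0.9)), (-75.5, np.float64(-75.4), np.float64(-0.4)), (-75.0, np.float64(-75.0), np.float64(0.4)), (-74.5, np.float64(-74.5), np.float64(-0.0)), (-74.0, np.float64(-74.0), np.float64(0.2)), (-73.5, np.float64(-73.5), np.float64(0.5)), (-73.0, np.float64(-73.0), np.float64(-0.7)), (-72.5, np.float64(-72.5), np.float64(0.4)), (-72.0, np.float64(-72.0), np.float64(-1.0)), (-71.5, np.float64(-71.5), np.float64(0.3)), (-71.0, np.float64(-71.0), np.float64(0.8)), (-70.5, np.float64(-70.5), np.float64(0.0)), (-70.0, np.float64(-70.0), np.float64(-0.1)), (-69.5, np.float64(-69.5), np.float64(0.6)), (-69.0, np.float64(-69.0), np.float64(0.4)), (-68.5, np.float64(-68.5), np.float64(-0.1)), (-68.0, np.float64(-68.0), np.float64(0.5)), (-67.5, np.float64(-67.5), np.float64(-0.2)), (-67.0, np.float64(-67.0), np.float64(-0.6)), (-66.5, np.float64(-66.5), np.float64(0.6)), (-66.0, np.float64(-66.0), np.float64(-0.1)), (-65.5, np.float64(-65.5), np.float64(-0.0)), (-65.0, np.float64(-65.0), np.float64(-1.0)), (-64.5, np.float64(-64.5), np.float64(-0.5)), (-64.0, np.float64(-64.0), np.float64(-0.9)), (-63.5, np.float64(-63.4), np.float64(0.4)), (-63.0, np.float64(-63.0), np.float64(-0.2)), (-62.5, np.float64(-62.4), np.float64(-0.5)), (-62.0, np.float64(-61.9), np.float64(0.7))] 15.725
```

View pics/w2.png

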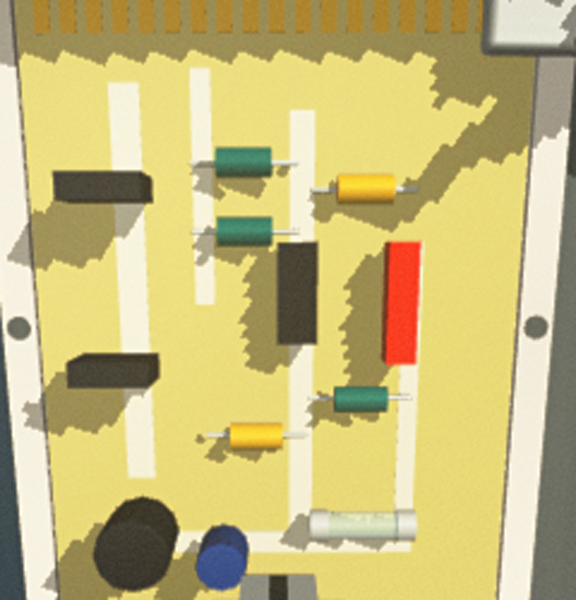

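```bash
python3 - <<'E'
from h import *
jj=lambda p:(Rj.T@(p[:2]-t)).round(1)
a=dict(np.load("pics/w1.npz"));b=dict(np.load("pics/w2.npz"))
for n,c1,c2,z in[("red bottom edge",(299,350),(401,363),41),("fuse",(285,443),(362,525),38),("blk2",(145,358),(113,368),40),("railscrewR",(377,327),(536,327),32.5)]:
    print(n,jj(px2w(a,240+c1[0]/3.4,60+c1[1]/3.4,z)),jj(px2w(b,200+c2[0]/2.4,c2[1]/2.4,z)))
print(sense()["ee_pos"],jj(sense()["ee_pos"]),b["world_from_camera"][:3,3])
K=b["mtx"];T=b["world_from_camera"];
for p in[J(0,-62,36),J(0,-60,45),J(0,-50,33)]:
    c=T[:3,:3].T@(p-T[:3,3]); print((K@(c/c[2]))[:2])
f=b["frame"][225:400,240:400]; cv2.imwrite("pics/w2b.png",cv2.resize(f[:,:,::-1],None,fx=3.4,fy=3.4,interpolation=cv2.INTER_CUBIC))
E
```

```text
red bottom edge [ 25.4 -17.9] [ 25.6 -17.6]
fuse [ 19.5 -54.1] [ 18.9 -53.4]
blk2 [-32.1 -19.6] [-33.2 -18.8]
railscrewR [ 55.2 -11.4] [ 55.1 -11.2]
[ 521.78068285 -102.02346424   35.9947265 ] [ -0. -62.] [500.49766881 -38.49820613 209.79588637]
[314.72563226 232.72807045]
[314.69353883 235.43446755]
[314.72009885 209.69048905]
```

View pics/w2b.png

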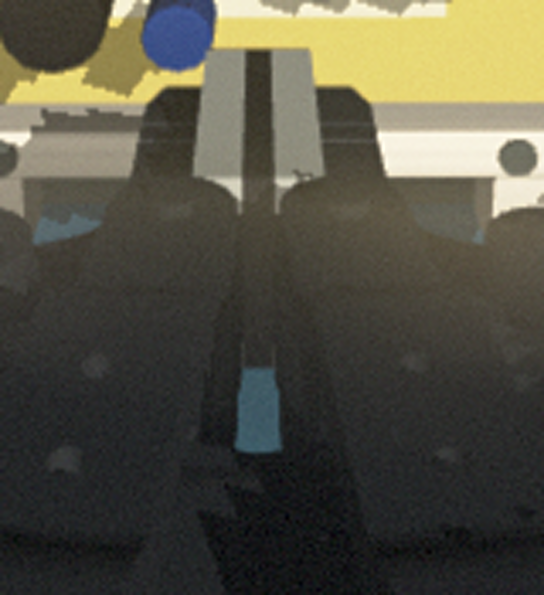

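```bash
python3 - <<'E'
from h import *
jj=lambda p:np.r_[Rj.T@(p[:2]-t),p[2]].round(1)
b=dict(np.load("pics/w2.npz"))
for n,c in[("tipL top",(225,60)),("tipL mid",(220,110)),("tipL low",(215,165)),("gap",(258,60)),("gap mid",(258,120)),("bar top L",(80,150)),("bar top R",(430,150)),("board",(420,80)),("bar front edge",(430,176)),("below bar",(440,190))]:
    u,v=240+c[0]/3.4,225+c[1]/3.4; print(n,(round(u),round(v)),jj(px2w(b,u,v)),b["range_z"][int(round(v)),int(round(u))])
s=sense();print(s["finger_gap"],s["wrist_force"],s["joints"].round(3),s["tcp_rot"].round(3).tolist())
s=snapshot("side");np.savez("pics/s2.npz",**s)
cv2.imwrite("pics/s2.png",cv2.resize(s["frame"][150:330,200:420,::-1],None,fx=3.3,fy=3.3,interpolation=cv2.INTER_CUBIC))
E
```

```text
tipL top (306, 243) [ -3.5 -50.7  76.6] 143.25183
tipL mid (305, 257) [ -3.7 -51.9  88.2] 132.36464
tipL low (303, 274) [ -3.8 -51.5 102. ] 118.92221
gap (316, 243) [  0.6 -51.1  75.8] 144.1117
gap mid (316, 260) [  0.5 -51.7  91.3] 129.26405
bar top L (264, 269) [-27.  -79.3  44.1] 182.09933
bar top R (366, 269) [ 27.3 -79.3  44.2] 182.11479
board (364, 249) [ 27.1 -72.9  32.1] 191.98267
bar front edge (366, 277) [ 32.4 -99.9  14.1] 216.5817
below bar (369, 281) [  34.2 -102.5   14.5] 216.83026
-0.15179502813083512 [-0.65263723 -0.0205234  -0.63983462] [-0.587  0.568  0.856  2.097 -0.635  0.755  1.004] [[-0.323, 0.947, -0.0], [0.947, 0.323, 0.0], [0.0, -0.0, -1.0]]
```

View pics/s2.png

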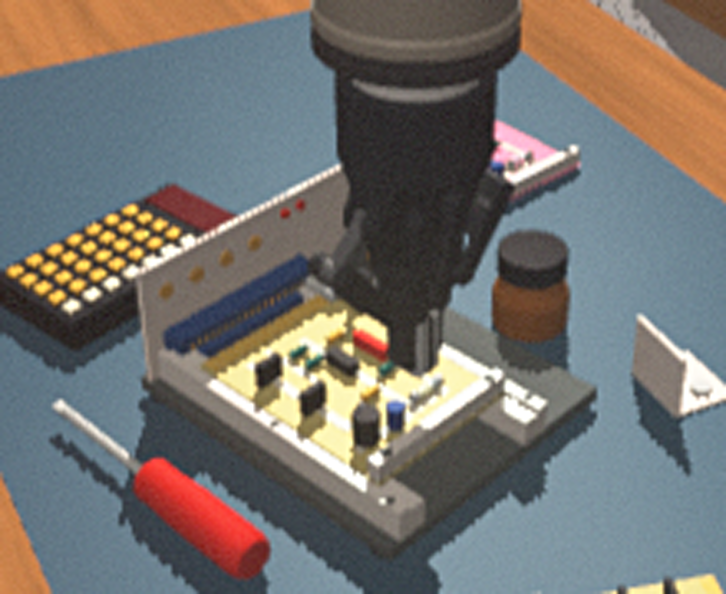

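The side view shows the tips hovering above the board at about z 75, with the reported TCP at z 36. The board hasn't moved. I'll measure the true tip offset in both cameras.

```bash
python3 - <<'E'
from h import *
jj=lambda p:np.r_[Rj.T@(p[:2]-t),p[2]].round(1)
b=dict(np.load("pics/w2.npz"))
print("wrist col306");[print(v,jj(px2w(b,306,v))) for v in range(233,296,4)]
print([ (u,jj(px2w(b,u,246)).tolist()) for u in range(292,342,4)])
s=dict(np.load("pics/s2.npz"))
print("side");[print(c,jj(px2w(s,200+c[0]/3.3,150+c[1]/3.3))) for c in[(400,368),(425,368),(425,374),(436,340),(436,320),(410,350),(400,290),(415,200),(415,100),(370,250),(350,300)]]
a=sense();print(a["ee_pos"],a["time"])
for z in(0,-5,-8): 
    q=solve_ik(J(0,-114,z),RT);print(z,None if q is None else q.round(2))
E
```

```text
wrist col306
233 [ -4.8 -63.6  32.4]
237 [ -4.8 -66.1  32. ]
241 [ -3.6 -51.1  73.9]
245 [ -3.5 -51.2  77.9]
249 [ -3.4 -51.8  80.6]
253 [ -3.3 -51.3  85.5]
257 [ -3.2 -51.2  89.4]
261 [ -3.1 -51.2  92.9]
265 [ -3.  -51.   96.6]
269 [ -2.9 -51.1  99.5]
273 [ -2.9 -51.8 101. ]
277 [ -2.8 -51.3 104.8]
281 [ -2.7 -50.6 108.9]
285 [ -2.6 -50.6 111.4]
289 [ -2.6 -50.6 113.9]
293 [ -2.5 -49.8 117.6]
[(292, [-12.5, -70.5, 34.1]), (296, [-10.3, -70.9, 33.1]), (300, [-6.0, -51.4, 78.5]), (304, [-4.3, -51.4, 78.4]), (308, [-2.7, -51.7, 77.8]), (312, [-1.0, -51.2, 79.0]), (316, [0.6, -51.6, 78.0]), (320, [2.2, -51.1, 79.3]), (324, [3.9, -51.2, 79.0]), (328, [5.5, -51.3, 78.7]), (332, [9.6, -71.3, 32.3]), (336, [11.7, -70.8, 33.5]), (340, [13.9, -71.0, 33.0])]
side
(400, 368) [ 23.6 -30.6  34.9]
(425, 368) [ -2.  -72.8  73. ]
(425, 374) [ 32.3 -41.6  31.6]
(436, 340) [  5.6 -73.4  87.1]
(436, 320) [  4.2 -74.4 101.1]
(410, 350) [ -9.4 -69.1  86.9]
(400, 290) [ -8.7 -61.5 120.3]
(415, 200) [-10.8 -73.5 179.6]
(415, 100) [-22.5 -84.1 241.8]
(370, 250) [-27.7 -59.8 153. ]
(350, 300) [-45.5 -63.5 134.6]
[ 521.82248586 -102.06286246   36.01019308] 15.825
0 [-0.43  0.65  0.78  2.05 -0.7   0.72  1.12]
-5 [-0.42  0.66  0.77  2.05 -0.7   0.72  1.13]
-8 [-0.42  0.66  0.76  2.05 -0.71  0.71  1.13]
```

Both cameras agree that the true tips are 36 mm short of the reported TCP. The shut fingertip is about 15 mm (x) by 22 mm (y). I'll correct for that and push.

```bash
python3 - <<'E'
from h import *
D=36
servo_line(J(0,-112,36),v=150); servo_line(J(0,-112,36-D),v=100)
f0=Fj()
servo_line(J(0,-97,0),v=60); hist=[]
for y in(-90,-82,-74,-72,-71,-70.5,-70,-69.5,-69,-68.5,-68,-67.5):
    servo_line(J(0,y,0),v=40); f=Fj()-f0
    p=Rj.T@(sense()["ee_pos"][:2]-t); hist.append((y,float(p[1].round(1)),f.round(1).tolist()))
    if f[1]<-12 or (y==-90 and abs(f[1])>25): break
for h in hist: print(h)
print(sense()["time"])
E
```

```text
(-90, -89.7, [0.2, -0.9, 0.0])
(-82, -81.5, [1.0, -0.3, -0.5])
(-74, -73.5, [0.3, -1.0, 0.7])
(-72, -71.9, [0.8, -0.2, 0.6])
(-71, -71.9, [1.3, -4.3, -1.9])
(-70.5, -71.9, [1.2, -7.8, -1.4])
(-70, -71.8, [0.5, -10.3, -1.9])
(-69.5, -71.8, [1.4, -12.0, -1.0])
19.4917
```

```bash
cat >> h.py <<'E'
def rel(a,r=19,gap=0):
    a=np.radians(a);u=np.array([np.cos(a),np.sin(a)]);n=np.array([-u[1],u[0]])
    return r*u+(2.5+gap+7.5*abs(n[0])+11*abs(n[1]))*n
def N(a,z,**k): x,y=rel(a,**k); return J(72+x,53+y,z)
def stroke(a0,a1,z=24,zup=48,da=15,v=50):
    servo_line(N(a0,zup),v=150); servo_line(N(a0,z),v=100); f0=Fj(); fm=[]
    m=int(np.ceil((a0-a1)/da))
    for a in np.linspace(a0,a1,m+1)[1:]:
        servo_line(N(a,z),v=v); fm.append(np.round(Fj()-f0,1).tolist())
    return f0,fm
def lift(a1,z=24,zup=48):
    servo_line(N(a1+6,z,gap=1),v=60); servo_line(N(a1+6,zup,gap=1),v=120)
E
python3 - <<'E'
from h import *
servo_line(J(0,-84,0),v=80); servo_line(J(0,-90,55),v=150)
print(stroke(-121,-225)[1]); lift(-225)
w=snapshot("wrist"); np.savez("pics/w3.npz",**w)
T=w["world_from_camera"];c=T[:3,:3].T@(J(72,53,62)-T[:3,3]);p=(w["mtx"]@(c/c[2]))[:2];print("nut px",p,sense()["time"])
cv2.imwrite("pics/w3.png",w["frame"][:,:,::-1])
E
```

```text
[[-0.1, 2.5, 0.8], [-0.6, -0.6, 1.0], [-0.4, -1.0, 0.4], [0.3, -0.7, 0.3], [-0.4, -1.1, 0.7], [-1.7, -1.0, 0.8], [-1.4, -0.5, 0.9]]
nut px [364.59725741 240.84732712] 24.4
```

View pics/w3.png

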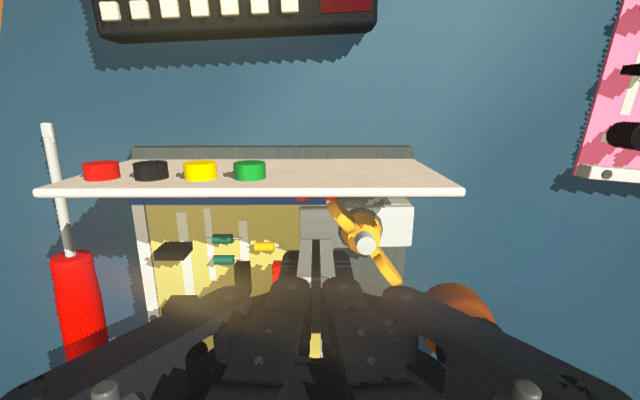

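The wing went to about 130°/-50° as planned. Now stroke 2, and stroke 3 to the stop.

```bash
python3 - <<'E'
from h import *
print(stroke(-20,-225)[1]); lift(-225); print(sense()["time"])
f0,fm=stroke(-20,-168); print(fm)
for a in np.arange(-170,-194,-2):
    servo_line(N(a,24),v=40); dwell(.05); f=np.mean([Fj()-f0 for _ in range(3)],0); print(a,f.round(1))
    if f[1]<-5: break
print(sense()["time"])
lift(a); servo_line(N(-100,90,gap=40),v=200); dwell(.2)
w=snapshot("wrist"); np.savez("pics/w4.npz",**w); print(sense()["time"])
cv2.imwrite("pics/w4.png",w["frame"][:,:,::-1])
E
```

```text
[[-1.4, -0.1, 0.4], [1.2, 0.8, 0.6], [0.6, -0.2, 0.8], [0.6, -0.1, -0.5], [0.2, -1.1, 0.6], [0.9, -1.2, -0.1], [-0.1, -1.7, 0.6], [-0.9, -0.8, -0.2], [-0.5, -2.2, -0.3], [-1.2, -1.4, 0.2], [-1.7, -1.4, 1.4], [-2.6, -1.7, 0.6], [-2.2, -0.8, 0.4], [-2.0, -0.7, 0.1]]
29.7
[[1.7, 0.0, -0.2], [2.1, 0.5, 0.0], [2.1, -0.1, 1.5], [2.5, -1.2, 0.3], [3.7, -1.5, -0.2], [3.1, -1.2, 0.6], [2.5, -2.2, 0.9], [2.8, -1.2, 0.3], [1.5, -1.8, 0.0], [0.7, -0.7, 1.3]]
-170 [ 1.2 -1.3  0.6]
-172 [ 3.  -1.1 -0.8]
-174 [ 2.  -1.9  0.1]
-176 [ 2.9 -1.4  1. ]
-178 [ 1.7 -1.5  1.3]
-180 [ 3.  -1.9  0.2]
-182 [ 3.5 -3.7 -0.2]
-184 [ 3.3 -4.2  0.8]
-186 [ 4.8 -5.7 -0.2]
36.0333
37.4333
```

View pics/w4.png

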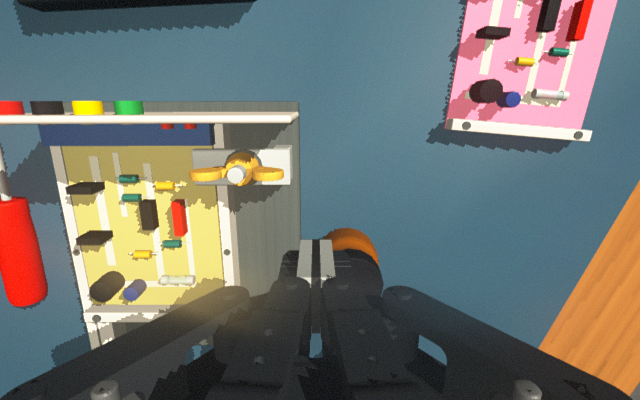

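The wings (190,174)–(283,174) lie along jig x, the strap toe is on the board and the board is in the connector. A numeric check comes before handing in.

```bash
python3 - <<'E'
from h import *
w=dict(np.load("pics/w4.npz"))
jj=lambda u,v,z:(Rj.T@(px2w(w,u,v,z)[:2]-t)).round(1)
a,b=jj(190.5,174,61),jj(283.5,174,61);d=b-a;print("wings",a,b,np.degrees(np.arctan2(d[1],d[0])),"stud",jj(236,173.5,66))
for u in(110,170):
    print("bar col",[(v,np.r_[jj(u,v,44),px2w(w,u,v)[2].round(1)].tolist()) for v in range(308,326,2)])
cv2.imwrite("pics/w4c.png",cv2.resize(w["frame"][130:210,170:310,::-1],None,fx=5,fy=5,interpolation=cv2.INTER_CUBIC))
E
```

```text
wings [44.7 51.9] [100.1  51.9] 0.0 stud [73.  53.2]
bar col [(308, [-29.1, -49.8, 39.2]), (310, [-29.4, -51.5, 41.0]), (312, [-29.6, -53.1, 44.5]), (314, [-29.9, -54.8, 45.9]), (316, [-30.2, -56.4, 45.2]), (318, [-30.4, -58.1, 44.8]), (320, [-30.7, -59.8, 44.8]), (322, [-31.0, -61.4, 30.5]), (324, [-31.2, -63.1, 30.3])]
bar col [(308, [14.2, -49.8, 39.0]), (310, [14.0, -51.5, 42.2]), (312, [13.8, -53.1, 179.3]), (314, [13.6, -54.8, 181.2]), (316, [13.4, -56.4, 181.4]), (318, [13.2, -58.1, 182.8]), (320, [13.0, -59.8, 183.8]), (322, [12.9, -61.4, 183.8]), (324, [12.7, -63.1, 263.3])]
```

View pics/w4c.png

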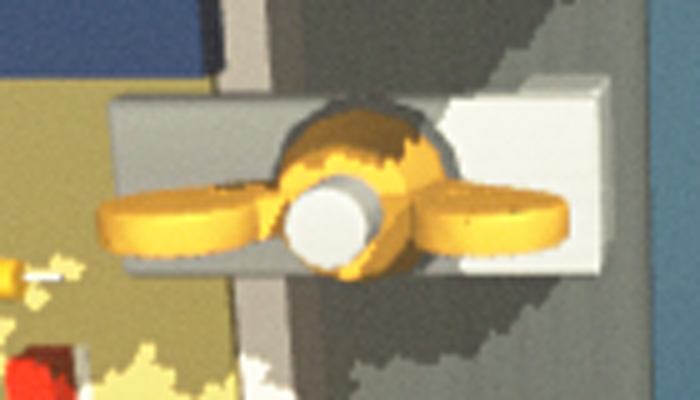

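```bash
python3 -c "
from plant import *
print(sense()['time'],sense()['wrist_force']); close_job()"
```

```text
37.4333 [-1.10502463 -0.71963557 -0.34390747]
the job is handed in; nothing more can be done
```

I pushed the large yellow board home and ran the wing nut down to its stop. I handed the job in at 37.4 s of the 64 s allowed, with the arm clear of everything.

- **First push missed:** the fingers passed above the board without moving it. Both cameras showed the real fingertips about 36 mm short of the reported TCP. I corrected for that, and nothing was touched before the correction.
- **Board:** it stopped firmly at 12 N. The last picture puts the bar's outer face at about jig y -60.5, where home is -60. That fits within the roughly 2 mm calibration.
- **Wing nut:** three clockwise fingertip strokes turned it about 394°, which matches the starting angle read from the picture. On the last stroke, resistance along the push rose from about 2 N to 6 N just past the stop angle. The wings now lie along jig x (measured 0°).
- **Strap:** the last picture shows its end over the board's edge. I judged that it holds from the nut being at its stop, and did not measure the toe height.
- **Other objects:** the arm stayed clear of the screwdriver, jar, angle bracket and calculator. I did not take a separate final picture to confirm where they lie.

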